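# Refit a drain-filter cap and hold it at the half-turn drain position

### The arm

A 6-joint arm with a two-finger parallel gripper is mounted at the origin on a cart in front of the work surface, level with it; the furniture and walls round the work are solid. World frame = base frame: x ahead of the robot, y to its left, z up, the work surface at z = 0. Lengths are in m, angles in rad, forces in N, time in s.
With the tool pointing down it reaches from about 0.3 to 0.85 m from the base axis. Payload 4.2 kg.
Tool frame: the origin (TCP) lies between the finger pads; the fingertips stand 14 mm ahead of it and the grasp point (between the pads) lies 5 mm behind it; z points along the fingers, y is the line along which they close (so a half turn about z gives the same grasp; the last joint's range is limited). The gripper opens to 91 mm and grips with 3 to 60 N. Pads are 32 mm wide; open, the fingers measure 118 mm over their backs; the gripper's body (76 mm by 178 mm) begins 60 mm behind the grasp point.
Start: joints at [-1.366, 0.32, 1.565, -0, 1.257, -0.02], TCP at [0.128, -0.561, 0.228] pointing down, gripper open.
Joint ranges: [-3.11, 3.11], [-0.84, 2.01], [0.21, 2.61], [-1.34, 4.49], [0.05, 2.63], [-2.56, 2.56]. Speed limits (rad/s): [2.57, 2.57, 3.14, 3.14, 3.14, 3.14].

### API

Orientations are given as a rotation vector (axis times angle).
In Python, from station import sensors, vision, env gives the robot as it stands.
- The arm moves only by the tool play_rows, never from a script. Its argument "plan" is a list that holds one entry, the list of rows, each a list of 7 numbers: the turn, a rotation vector about the world's x, y, z in degrees, then the shift along the world's x, y, z in mm, then the closure, from -1 (fully open) to 1 (shut). In form: [[[rx, ry, rz, tx, ty, tz, grip], ...]]. A call has 1 to 12 rows; each row is the pose to reach, as a shift and turn from the pose commanded when the call began; what a row does not reach only later rows make up. A row lasts 1/12 s, in which the tool goes at most 41.7 mm and 7.16 degrees, less where a joint would pass 70% of its speed; a pose out of reach is approached as far as the arm can. A call with a gripper value outside its range is refused whole. The fingers move at their own pace and stop on an object; the grip force is fixed at half the most. Time passes only in rows, so rows that repeat a pose let the fingers close. It gives the time, the measured TCP pose, the force, the opening and the grip force at its end, in the units of the state.
- sensors.state(): the state, without advancing time (a new reading comes with each control period).
- vision.snapshot(name): name is "scene" or "top" or "wrist"; returns a dict with "image" (420x560x3 uint8, red, green, blue), "depth" (420x560 float32, m along the optical axis (not along the pixel's ray), 0 where there is no reading), "K" (3x3 intrinsics, pixels), "dist" ([k1, k2, p1, p2, k3] as OpenCV has them; the pictures are not rectified), "extrinsics" (4x4, takes a point from camera to world coordinates). Camera axes: x right, y down, z forward; pixel columns grow to the right and rows downward; lengths in m; the calibration is good to about 2 mm. A picture is of the moment at which its call begins.
- env.hand_in(): hands the job in; it is judged then, once.
The state is a dict: "time_s": time; "joints": joint angles; "joint_vel": joint speeds; "tau": joint torques, N m; "tool_pos": TCP position; "tcp_rot": TCP orientation; "contact_force": force on the tool from outside, world axes, zero at the start; "torque": the same for the moment, N m; "width": finger opening in m; "grasp_force": force on a finger pad.
Only numpy, scipy, OpenCV 4.12 (cv2) and the standard library are available. Lean on these libraries where they do the work, as an engineer would, in place of code of your own. Each camera call takes 0.05 s, during which the arm holds its last target. There are 200 camera calls.

### The job

Put the bayonet cap of the washing-machine drain filter back on its pump: lower its two lugs through the two slots of the mouth until the cap's flange sits flush, then turn it clockwise (seen from above) to the drain position, the triple rib half-way to the lock, without ever going on to the lock click. A spring turns the cap back, so finish while still gripping it and holding it there, fully seated; leave the other things on the counter where they are.

Things in the scene. Friction and masses are not known exactly. Their poses are not given: they have to be found in the camera images.
- cap_grip (a point): Loose white plastic filter cap (120 g), upright on its plug. Point on its axis in the wing grip, where to grip it. z up along the axis, x along the wing; same shape after half a turn. Wing 54 (x) x 14 (y) mm, top 13 mm above this point. Below it a round flange 84 mm across, top 23 and underside 28 mm below this point; foot of the cap 62 mm below (on the counter at the start).
- cap_lug (a point): One of the cap's two equal bayonet lugs: its outer end, 35 mm from the axis along the cap's x (the other is opposite), 41.5 mm below cap_grip. Lugs 12 mm wide (8 at the lower edge), 8 mm high, on a round plug 54 mm across that tapers at the foot to 42 mm. Above each lug an 8 mm wide pointer tab sticks out of the flange to 51 mm from the axis.
- pump_mouth (a point): Grey plastic pump fixed to the counter: round collar 108 mm across, 75 mm high, on a 130x120x12 mm foot plate. Point: centre of the open mouth, level with the collar's top face. z up; x through both slots, towards the hose stub; same mouth after half a turn. Mouth 58 mm across inside its 7 mm thick lip. With the cap fully seated its flange lies on the top face, cap_grip 28 mm above this point.
- pump_slot (a point): One of two equal slots in the mouth's lip for the cap's lugs: its outer end at the top face, 38 mm from the axis along the mouth's x (the other is opposite); 17 mm wide, so the cap enters, either way round, with its x along the mouth's x. A single raised rib outside the collar marks each slot.
- drain_mark (a point): Middle of three close ribs standing 10 mm out of the collar, level with its top: the half-turn drain position, 0.70 rad clockwise (seen from above) from a slot; the same on the opposite side. A cap tab points at it when the cap is half turned.
- lock_mark (a point): Middle of the two raised ribs on the outside of the collar: the lock, 1.40 rad clockwise from a slot; the same on the opposite side. A small steel roof-shaped spring pawl on the top face shortly before one of them clicks when a cap tab rides over it (touched from about 1.0 rad).
- carrier (a joint): Angle (rad) of the black notched ring below the lip that takes the seated cap's lugs and turns with the cap: 0 at the slots (a stop: no turning counter-clockwise), growing clockwise seen from above; 0.70 drain position, 1.40 lock, 1.45 end stop. A spring turns it back to 0 (0.033 N m at 0, 0.072 N m at 0.70). Play lets it lag the cap by about 0.07 rad.
- peg_1: wooden clothes peg, 15x72x12 mm, lying between the work places; bystander. Origin at the centre of its underside.
- peg_2: blue clothes peg, 15x72x12 mm, lying behind the work; bystander. Origin at the centre of its underside.
- marker: red and white marker pen, 17x135x16 mm, lying behind the work; bystander. Origin at the centre of its underside.
- soap_dish: white soap dish with soap, 88x123x27 mm, behind the work; bystander. Origin at the centre of its underside.
- roll_on: white round pot with domed lid, 53 mm across, 68 mm high, behind the work; bystander. Origin at the centre of its underside.
Things that resemble listed ones, but are neither listed nor needed, are in the scene too. Of the things shaped like the part that bears cap_grip, the white one is meant.

How it is judged:
By the outcome, as a careful person would: the job done as asked, in the order asked, and still so for the second after the job is handed in, while the arm keeps its last pose, push and grip.
It also fails if it takes over 45 s, if anything falls off the work surface, if the arm or the gripper's body presses on something with over 40 N, if the wrist force passes 120 N, or if a joint passes its speed limit or range.

## Working session

There is one attempt and no reset: what is moved stays moved. The work goes in short steps, Python scripts to look and compute and a tool call to move; the robot and the scene stay as the last step left them, time stands still between calls to the robot, and variables do not carry over. Pictures are saved under pics/ and viewed, at most 10 in all, crops included, and the job is handed in when it is done.

Besides the shell and the picture viewer there is one more tool, called after "Request:" in YAML: its name, and indented under it one key for each argument. play_rows: Moves the arm, as the interface text tells. Its arguments: {"type":"object","properties":{"plan":{"type":"array","items":{"type":"array","items":{"type":"array","items":{"type":"number"}}}}},"required":["plan"]}

```bash
ls; mkdir -p pics; python3 - <<'E'
from station import sensors, vision, env
import numpy as np, cv2, pickle
print(sensors.state())
D={n:vision.snapshot(n) for n in("scene","top")}
pickle.dump(D,open("d0.pkl","wb"))
for n,d in D.items():
    print(n,d["K"].round(1).tolist(),d["dist"],d["extrinsics"].round(3).tolist())
    cv2.imwrite(f"pics/{n}0.png",cv2.resize(d["image"][...,::-1],(800,600)))
E
```

```text
pics
{'time_s': 0.0, 'joints': array([-1.36600969e+00,  3.20289791e-01,  1.56566029e+00, -2.54148379e-05,
        1.25742341e+00, -2.00019285e-02]), 'joint_vel': array([-0.00073863,  0.00061241,  0.00180225, -0.00040635, -0.00119232,
        0.00142513]), 'tau': array([ 1.48812996e-03, -4.12459874e+01, -2.31974065e+01,  7.29461946e-02,
        4.56082437e-02, -1.34655043e-04]), 'tool_pos': array([ 0.1280614 , -0.5600621 ,  0.22712876]), 'tcp_rot': array([-3.12000925e+00, -3.52167726e-01,  2.95722445e-04]), 'contact_force': array([-0.01508098,  0.23999071, -1.07943083]), 'torque': array([ 0.0345305 , -0.00784011,  0.0116346 ]), 'grasp_force': 0.0, 'width': 0.09100786577113965}
scene [[501.6, 0.0, 283.3], [0.0, 501.6, 210.6], [0.0, 0.0, 1.0]] [0.03811126 0.         0.         0.         0.        ] [[0.889, -0.223, 0.401, 0.046], [-0.458, -0.409, 0.789, -1.009], [-0.012, -0.885, -0.465, 0.678], [0.0, 0.0, 0.0, 1.0]]
top [[417.7, 0.0, 277.0], [0.0, 417.7, 205.9], [0.0, 0.0, 1.0]] [-0.00811593  0.          0.          0.          0.        ] [[-0.009, -0.991, 0.131, 0.386], [-1.0, 0.008, -0.006, -0.011], [0.005, -0.131, -0.991, 1.232], [0.0, 0.0, 0.0, 1.0]]
```

View pics/top0.png

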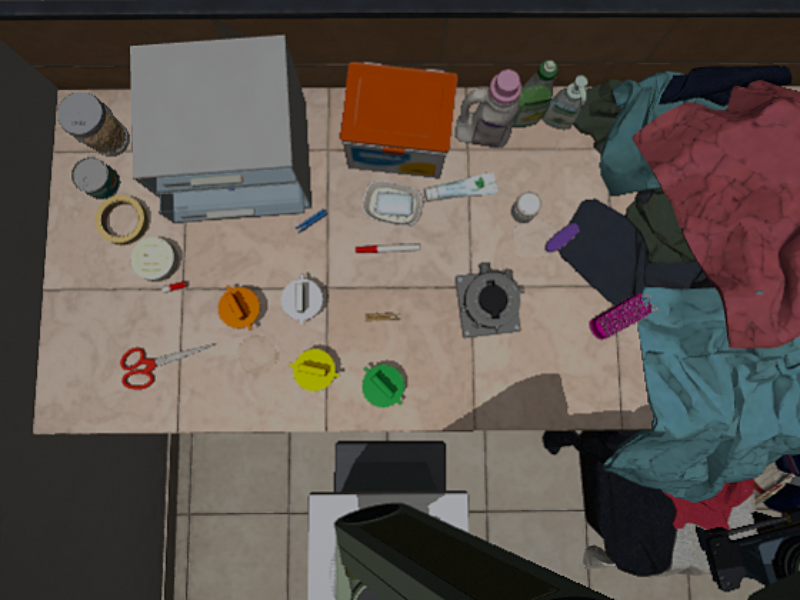

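View pics/scene0.png

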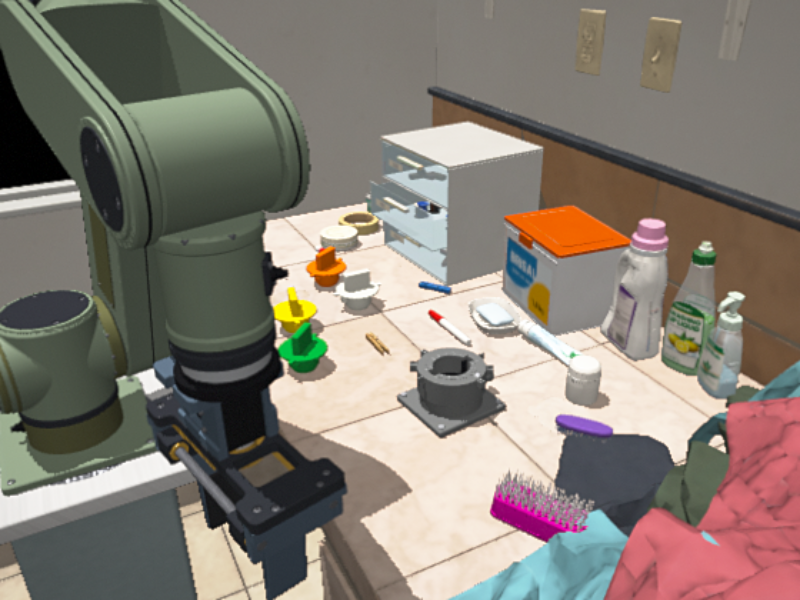

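The top view shows the caps orange (240,307), white (302,299), yellow (316,369) and green (384,385), and the pump at (489,299). A white lid at (153,258) has no wing, so the cap at (302,299) is the one meant. I'll confirm it in a crop and measure.

```bash
cat > h.py <<'E'
import numpy as np, cv2
def cloud(d):
    h,w=d["depth"].shape
    uv=np.stack(np.meshgrid(np.arange(w),np.arange(h)),-1).reshape(-1,1,2).astype(float)
    n=cv2.undistortPoints(uv,d["K"],d["dist"]).reshape(h,w,2)
    z=d["depth"]; P=np.dstack([n*z[...,None],z])
    E=d["extrinsics"]; P=P@E[:3,:3].T+E[:3,3]; P[z==0]=np.nan
    return P
def project(d,P):
    E=np.linalg.inv(d["extrinsics"]); P=np.atleast_2d(P)@E[:3,:3].T+E[:3,3]
    return cv2.projectPoints(P,np.zeros(3),np.zeros(3),d["K"],d["dist"])[0].reshape(-1,2)
def rect(P,m):  # oriented box of xy points, mm
    return cv2.minAreaRect((P[m][:,:2]*1000).astype(np.float32))
E
python3 - <<'E'
import pickle; from h import *
d=pickle.load(open("d0.pkl","rb"))["top"]; P=cloud(d)
def sub(u,v,r):
    m=np.zeros(P.shape[:2],bool); m[v-r:v+r,u-r:u+r]=1; return m
z=P[...,2]
a=sub(211,209,28); b=sub(343,208,38)
def rep(n,m): print(n,m.sum(),"mean",(np.nanmean(P[m],0)*1000).round(1),"rect",rect(P,m))
rep("counter",a&(z<.01))
rep("wing",a&(z>.06)); rep("flange",a&(z>.03)&(z<.05))
for lo,hi in((.06,.09),(.07,.08)):
    m=b&(z>lo)&(z<hi); rep("collar",m)
    print(cv2.minEnclosingCircle((P[m][:,:2]*1000).astype(np.float32)))
im=d["image"][...,::-1]
c=lambda u,v,r:cv2.resize(im[v-r:v+r,u-r:u+r],(400,400),interpolation=cv2.INTER_CUBIC)
cv2.imwrite("pics/crop0.png",np.hstack([c(211,209,30),c(343,208,38)]))
E
```

```text
counter 2440 mean [543.5 179.8   0.6] rect ((544.013427734375, 180.49954223632812), (167.31942749023438, 165.46014404296875), 0.23875738680362701)
wing 105 mean [535.8 173.2  74.9] rect ((536.9810180664062, 173.98056030273438), (15.196844100952148, 52.78196716308594), 88.99040222167969)
flange 563 mean [536.8 173.1  39.8] rect ((537.33154296875, 174.19287109375), (84.67534637451172, 83.06132507324219), 45.76291275024414)
collar 878 mean [ 528.8 -204.1   75.1] rect ((529.5262451171875, -204.89146423339844), (106.76850128173828, 126.519775390625), 69.45809173583984)
((529.9288940429688, -204.60829162597656), 64.78660583496094)
collar 820 mean [ 529.3 -204.5   75.3] rect ((529.416748046875, -204.9414825439453), (106.61328125, 126.42837524414062), 69.19066619873047)
((530.0635375976562, -204.0581817626953), 64.59795379638672)
```

View pics/crop0.png

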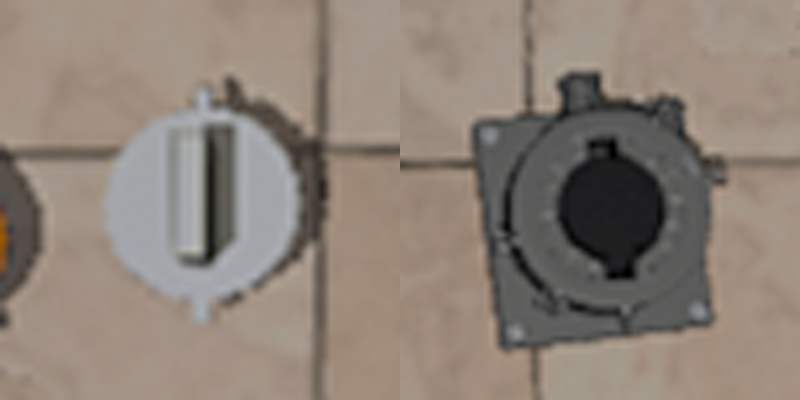

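The cap is white with its wing along world x, and the sizes fit (53x15 wing, 84 flange, z 75/40). The mouth is at about (529.5,-204.5), with slots in the crop at (602,148) and (622,268), so its x is about +9°. The triple rib at (670,110) fits 40° clockwise from the slot. Moving above the cap.

Request:
play_rows:
  plan:
    - [[0, 0, -6, 200, 360, 0, -1], [0, 0, -6, 200, 360, 0, -1], [0, 0, -6, 200, 360, 0, -1], [0, 0, -6, 200, 360, 0, -1], [0, 0, -6, 200, 360, 0, -1], [0, 0, -6, 200, 360, 0, -1], [0, 0, -6, 200, 360, 0, -1], [0, 0, -6, 200, 360, 0, -1], [0, 0, -6, 200, 360, 0, -1], [0, 0, -6, 200, 360, 0, -1], [0, 0, -13, 408, 734, 0, -1], [0, 0, -13, 408, 734, 0, -1]]

```text
time_s: 1.1
tool_pos: [0.3649, -0.1341, 0.2279]
tcp_rot: [3.141, -0.01, -0.0]
contact_force: [0.6, -1.6, 0.5]
width: 0.0913
grasp_force: 0.0
```

Request:
play_rows:
  plan:
    - [[0, 0, -7, 208, 374, 0, -1], [0, 0, -7, 208, 374, 0, -1], [0, 0, -7, 208, 374, 0, -1], [0, 0, -7, 208, 374, 0, -1], [0, 0, -7, 208, 374, 0, -1], [0, 0, -7, 208, 374, 0, -1], [0, 0, -7, 208, 374, 0, -1], [0, 0, -7, 208, 374, 0, -1], [0, 0, -7, 208, 374, 0, -1], [0, 0, -7, 208, 374, 0, -1], [0, 0, -7, 208, 374, 0, -1], [0, 0, -7, 208, 374, 0, -1]]

```text
time_s: 2.1
tool_pos: [0.5742, 0.2426, 0.2264]
tcp_rot: [-3.135, 0.189, 0.001]
contact_force: [0.2, -0.5, -0.5]
width: 0.091
grasp_force: 0.0
```

Request:
play_rows:
  plan:
    - [[0, 0, 6, -37, -69, 0, -1], [0, 0, 6, -37, -69, 0, -1], [0, 0, 6, -37, -69, 0, -1], [0, 0, 6, -37, -69, 0, -1]]

```text
time_s: 2.43
tool_pos: [0.5346, 0.1678, 0.2281]
tcp_rot: [3.141, -0.035, -0.001]
contact_force: [0.3, 0.1, -0.5]
width: 0.0911
grasp_force: 0.0
```

```bash
python3 - <<'E'
from station import sensors, vision
from h import *
s=sensors.state(); print(s["time_s"],s["tool_pos"],s["tcp_rot"])
d=vision.snapshot("wrist"); cv2.imwrite("pics/w1.png",d["image"][...,::-1])
print(d["extrinsics"].round(3).tolist())
P=cloud(d); z=P[...,2]
near=np.hypot(P[...,0]-.537,P[...,1]-.174)<.06
for lo,hi in((.068,.082),(.03,.048),(.036,.043)):
    m=near&(z>lo)&(z<hi); print(m.sum(),(P[m].mean(0)*1000).round(1),rect(P,m))
E
```

```text
2.4333 [0.53457513 0.16780404 0.22810905] [ 3.14098214e+00 -3.48804565e-02 -1.15943244e-03]
[[-0.022, -0.965, -0.262, 0.608], [-1.0, 0.021, 0.006, 0.166], [-0.0, 0.262, -0.965, 0.386], [0.0, 0.0, 0.0, 1.0]]
873 [538.1 171.3  75.7] ((536.6504516601562, 171.3214874267578), (53.14448165893555, 14.005167007446289), 0.1710587739944458)
4486 [539.2 171.2  40.3] ((536.6558837890625, 171.5659942626953), (84.19654846191406, 84.0113525390625), 37.463199615478516)
4477 [539.2 171.2  40.2] ((536.6558837890625, 171.5659942626953), (84.19654846191406, 84.0113525390625), 37.463199615478516)
```

View pics/w1.png

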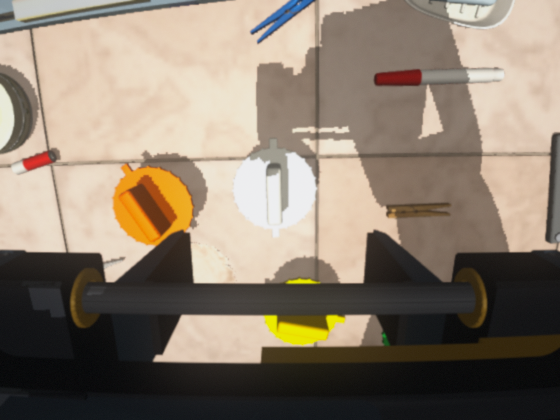

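The wrist view confirms the white cap with its tabs along the wing at (274,190), between the open fingers; orange is at (152,205) and yellow at (303,312). It measures at (536.7,171.5), wing at 0.2°. Descending in two stages.

Request:
play_rows:
  plan:
    - [[0, 0, 1.4, 0, 0, -40, -1], [0, 0, 1.4, 0, 0, -80, -1], [0, 0, 1.4, 0, 0, -100, -1], [0, 0, 1.4, 0, 0, -100, -1], [0, 0, 1.4, 0, 0, -100, -1]]

```text
time_s: 2.9
tool_pos: [0.536, 0.1701, 0.1274]
tcp_rot: [3.141, 0.008, -0.002]
contact_force: [0.8, 0.5, 0.1]
width: 0.0912
grasp_force: 0.0
```

```bash
python3 - <<'E'
from station import sensors
s=sensors.state(); print(s["time_s"],s["tool_pos"].round(4),s["tcp_rot"].round(4),abs(s["joint_vel"]).max())
E
```

```text
2.9 [0.536  0.1701 0.1274] [ 3.1412e+00  8.2000e-03 -2.4000e-03] 0.05374570228796584
```

Request:
play_rows:
  plan:
    - [[0, 0, 0, 1, 1.5, -30, -1], [0, 0, 0, 1, 1.5, -50, -1], [0, 0, 0, 1, 1.5, -62, -1], [0, 0, 0, 1, 1.5, -68, -1], [0, 0, 0, 1, 1.5, -68, -1], [0, 0, 0, 1, 1.5, -68, 1], [0, 0, 0, 1, 1.5, -68, 1], [0, 0, 0, 1, 1.5, -68, 1], [0, 0, 0, 1, 1.5, -68, 1], [0, 0, 0, 1, 1.5, -68, 1], [0, 0, 0, 1, 1.5, -68, 1], [0, 0, 0, 1, 1.5, -68, 1]]

```text
time_s: 3.9
tool_pos: [0.5369, 0.1712, 0.0601]
tcp_rot: [3.142, 0.008, 0.0]
contact_force: [-0.4, -0.5, 0.1]
width: 0.0472
grasp_force: 0.0
```

Request:
play_rows:
  plan:
    - [[0, 0, 0, 0, 0, 0, 1], [0, 0, 0, 0, 0, 0, 1], [0, 0, 0, 0, 0, 0, 1], [0, 0, 0, 0, 0, 0, 1], [0, 0, 0, 0, 0, 0, 1]]

```text
time_s: 4.32
tool_pos: [0.5368, 0.1712, 0.0599]
tcp_rot: [3.142, 0.008, -0.0]
contact_force: [0.2, 0.6, -0.5]
width: 0.0139
grasp_force: 2.8
```

Gripped, width 13.9 mm as it should be. Lifting, then carrying to a spot short of the pump so the wrist camera sees the mouth.

Request:
play_rows:
  plan:
    - [[0, 0, 0, 0, 0, 30, 1], [0, 0, 0, 0, 0, 60, 1], [0, 0, 0, 0, 0, 100, 1], [0, 0, 0, 0, 0, 140, 1], [0, 0, 0, 0, 0, 170, 1], [0, 0, 2, -15, -35, 190, 1], [0, 0, 4, -30, -70, 190, 1], [0, 0, 6, -45, -105, 190, 1], [0, 0, 8, -60, -140, 190, 1], [0, 0, 9, -75, -175, 190, 1], [0, 0, 9, -90, -210, 190, 1], [0, 0, 9, -100, -245, 190, 1]]

```text
time_s: 5.32
tool_pos: [0.4348, -0.0751, 0.2499]
tcp_rot: [-3.131, -0.255, 0.001]
contact_force: [-0.0, -0.1, -1.2]
width: 0.0138
grasp_force: 30.0
```

Request:
play_rows:
  plan:
    - [[0, 0, 0, 0, -35, 0, 1], [0, 0, 0, 0, -70, 0, 1], [0, 0, 0, 0, -105, 0, 1], [0, 0, 0, 0, -125, 0, 1], [0, 0, 0, 0, -130, 0, 1], [0, 0, 0, 0, -130, 0, 1], [0, 0, 0, 0, -130, 0, 1], [0, 0, 0, 0, -130, 0, 1]]

```text
time_s: 5.98
tool_pos: [0.4367, -0.2026, 0.2498]
tcp_rot: [-3.13, -0.256, 0.001]
contact_force: [0.5, 0.3, -0.2]
width: 0.0138
grasp_force: 30.0
```

```bash
python3 - <<'E'
from station import sensors, vision
from h import *
import pickle
s=sensors.state(); print(s["time_s"],s["tool_pos"].round(4),s["tcp_rot"].round(4),s["width"],s["contact_force"])
d=vision.snapshot("wrist"); cv2.imwrite("pics/w2.png",d["image"][...,::-1]); pickle.dump(d,open("w2.pkl","wb"))
P=cloud(d); z=P[...,2]
near=np.hypot(P[...,0]-.5295,P[...,1]+.2045)<.07
m=near&(z>.07)&(z<.08); print(m.sum(),(P[m].mean(0)*1000).round(1),rect(P,m),np.median(z[m]))
E
```

```text
5.9833 [ 0.4367 -0.2026  0.2498] [-3.1303e+00 -2.5590e-01  6.0000e-04] 0.013840204247722449 [ 0.50909848  0.34146194 -0.20428409]
8088 [ 530.6 -207.4   76.2] ((528.938232421875, -207.55706787109375), (107.68107604980469, 126.64663696289062), 41.244991302490234) 0.07625772682689672
```

View pics/w2.png

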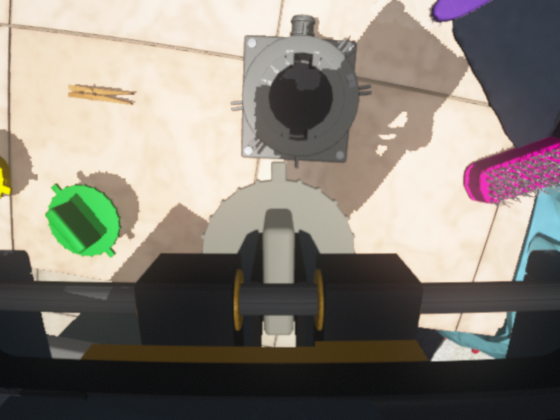

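The mouth shows at (300,97) with slots at (302,60) and (297,133); the cap's tab at (278,170) points the same way. Fitting the centre and angle now.

```bash
python3 - <<'E'
import pickle; from h import *
from scipy.optimize import least_squares
d=pickle.load(open("w2.pkl","rb")); P=cloud(d); z=P[...,2]
def ana(P,c0):
    z=P[...,2]; c=np.array(c0)
    near=np.hypot(P[...,0]-c[0],P[...,1]-c[1])<.07
    top=(near&(z>.072)&(z<.080))
    hole=near&~(z>.070)
    # ray cast plane: recompute hole pixels position on top plane via camera rays
    o=d["extrinsics"][:3,3]; t=(o[2]-.0757)/(o[2]-z); Q=o+(P-o)*t[...,None]
    Q=Q[...,:2]
    for _ in range(4):
        r=np.hypot(*(Q-c).transpose(2,0,1)); a=np.arctan2(Q[...,1]-c[1],Q[...,0]-c[0])
        isl=(~top)&(r<.046)
        # circle inner edge: per-angle max contiguous
        A=np.deg2rad(np.arange(-180,180,3)); R=[]
        for x in A:
            w=np.abs(np.angle(np.exp(1j*(a-x))))<.03
            rr=np.sort(r[w&top&(r<.05)]); R.append(rr[:2].mean() if len(rr)>2 else np.nan)
        R=np.array(R)
        ok=(np.abs(R-.029)<.004)
        E=c+np.c_[np.cos(A),np.sin(A)]*R[:,None]; E=E[ok]
        s=least_squares(lambda p:np.hypot(E[:,0]-p[0],E[:,1]-p[1])-p[2],[*c,.029],loss="soft_l1",f_scale=.001).x; c=s[:2]
    sl=isl&(r>.0315)&(r<.037)
    print("centre",(s*1000).round(1),ok.sum(),"slot angle",np.rad2deg(np.angle(np.exp(2j*a[sl]).mean())/2),sl.sum())
    for h in(0,1):
        mm=sl&((np.cos(a)>0)==(h==0)); print(h,mm.sum(),(Q[mm].mean(0)*1000).round(1))
    rr=r[top]; 
    # outer
    R=[];
    for x in A:
        w=np.abs(np.angle(np.exp(1j*(a-x))))<.03; q=r[w&top]; R.append(np.sort(q)[-2:].mean() if len(q)>5 else np.nan)
    R=np.array(R); print("outer",(R*1000).round(0).astype(int).tolist())
    ok=np.abs(R-.054)<.0025; E=(c+np.c_[np.cos(A),np.sin(A)]*R[:,None])[ok]
    print("outerfit",(least_squares(lambda p:np.hypot(E[:,0]-p[0],E[:,1]-p[1])-p[2],[*c,.054],loss="soft_l1",f_scale=.001).x*1000).round(1))
ana(P,(.529,-.2055))
# cap in hand
w=(z>.255)&(z<.270)&(np.hypot(P[...,0]-.437,P[...,1]+.203)<.04); print("wing",w.sum(),rect(P,w),np.median(z[w]))
f=(z>.22)&(z<.235)&(np.hypot(P[...,0]-.437,P[...,1]+.203)<.06); print("fl",f.sum(),np.median(z[f]))
F=P[f][:,:2]; c=np.array([.437,-.203]); rr=np.hypot(*(F-c).T); 
tab=F[rr>.045]; print("tab",(tab.mean(0)*1000).round(1),len(tab))
A=np.arctan2(*(F-c).T[::-1]); E=[]
for x in np.deg2rad(np.arange(-80,81,4)):
    q=np.abs(A-x)<.035
    if q.sum()>3: E.append(F[q][rr[q].argmax()])
E=np.array(E); k=least_squares(lambda p:np.hypot(E[:,0]-p[0],E[:,1]-p[1])-.042,c,loss="soft_l1",f_scale=.0007).x
print("cap centre",(k*1000).round(1),len(E),"tab ang",np.rad2deg(np.arctan2(*(tab.mean(0)-k)[::-1])))
E
```

```text
centre [ 529.  -207.5   29.3] 100 slot angle 7.289404914979703 233
0 123 [ 562.6 -203.2]
1 110 [ 495.3 -211.8]
outer [53, 53, 65, 64, 54, 54, 53, 54, 54, 54, 54, 54, 54, 53, 53, 54, 53, 53, 53, 53, 53, 53, 53, 53, 53, 53, 53, 53, 53, 53, 53, 54, 54, 53, 63, 64, 64, 64, 54, 54, 54, 53, 53, 53, 53, 53, 58, 64, 64, 65, 65, 65, 53, 54, 53, 53, 53, 53, 53, 53, 53, 53, 64, 63, 53, 53, 53, 53, 53, 53, 53, 53, 53, 53, 54, 54, 53, 53, 53, 53, 53, 53, 53, 54, 53, 53, 53, 53, 53, 53, 53, 53, 53, 53, 64, 64, 64, 64, 53, 53, 53, 53, 53, 53, 53, 53, 53, 64, 62, 64, 64, 64, 53, 53, 54, 53, 53, 53, 53, 53]
outerfit [ 528.9 -207.6   53.3]
wing 3070 ((437.45159912109375, -198.69261169433594), (34.579227447509766, 53.83122634887695), 84.28438568115234) 0.2658926420706228
fl 7160 0.23029346964697603
tab [ 484.  -195.1] 174
cap centre [ 437.1 -202.5] 41 tab ang 9.043468933086798
```

The mouth is at (529.0,-207.5) with slots at 7.3°, and the rib angles agree. The cap in hand is at (437.1,-202.5), 9.0°. So the move is +92 in x, -5 in y and -1.8° turn, then down to z≈140.

Request:
play_rows:
  plan:
    - [[0, 0, -1.8, 30, -2, 0, 1], [0, 0, -1.8, 60, -4, 0, 1], [0, 0, -1.8, 85, -5, 0, 1], [0, 0, -1.8, 92, -5, -30, 1], [0, 0, -1.8, 92, -5, -60, 1], [0, 0, -1.8, 92, -5, -90, 1], [0, 0, -1.8, 92, -5, -108, 1], [0, 0, -1.8, 92, -5, -108, 1], [0, 0, -1.8, 92, -5, -108, 1], [0, 0, -1.8, 92, -5, -108, 1]]

```text
time_s: 6.87
tool_pos: [0.53, -0.2086, 0.1436]
tcp_rot: [3.134, 0.206, 0.004]
contact_force: [0.5, -0.9, -1.0]
width: 0.0141
grasp_force: 30.0
```

```bash
python3 - <<'E'
from station import sensors, vision
from h import *
s=sensors.state(); print(s["time_s"],s["tool_pos"].round(4),s["tcp_rot"].round(4),s["width"],s["contact_force"],s["torque"])
a=vision.snapshot("wrist")["image"]
cv2.imwrite("pics/w3.png",a[...,::-1])
E
```

```text
6.8667 [ 0.53   -0.2086  0.1436] [3.1335 0.2063 0.0042] 0.014108799256202228 [ 0.51597728 -0.89238308 -0.95469662] [0.0862768  0.01481454 0.01644099]
```

View pics/w3.png

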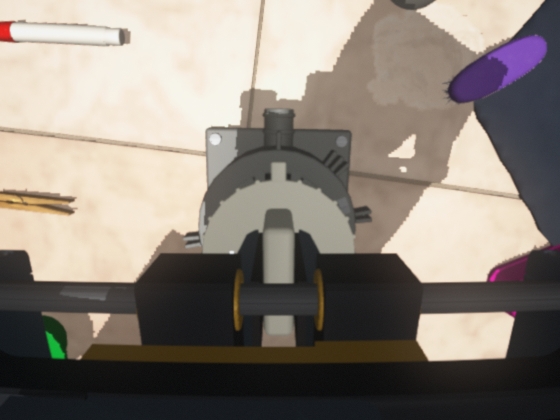

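The tab at (278,170) lines up with the slot rib and the hose stub at (278,125). The tool sits about 1 mm off, so I'll correct that and lower in steps.

Request:
play_rows:
  plan:
    - [[0, 0, 0, -1, 1, -6, 1], [0, 0, 0, -1, 1, -12, 1], [0, 0, 0, -1, 1, -17, 1], [0, 0, 0, -1, 1, -21, 1], [0, 0, 0, -1, 1, -21, 1], [0, 0, 0, -1, 1, -21, 1]]

```text
time_s: 7.42
tool_pos: [0.5276, -0.2079, 0.1206]
tcp_rot: [-3.135, -0.205, 0.001]
contact_force: [0.0, -0.7, -0.6]
width: 0.0134
grasp_force: 30.0
```

Request:
play_rows:
  plan:
    - [[0, 0, 0, 0, 0, -3, 1], [0, 0, 0, 0, 0, -6, 1], [0, 0, 0, 0, 0, -9, 1], [0, 0, 0, 0, 0, -9, 1], [0, 0, 0, 0, 0, -9, 1]]

```text
time_s: 7.83
tool_pos: [0.5277, -0.2078, 0.1117]
tcp_rot: [-3.135, -0.205, 0.001]
contact_force: [0.2, -0.2, -1.4]
width: 0.0135
grasp_force: 30.0
```

The lugs are below the top face with no contact force. Going on to seat.

Request:
play_rows:
  plan:
    - [[0, 0, 0, 0, 0, -3, 1], [0, 0, 0, 0, 0, -6, 1], [0, 0, 0, 0, 0, -9, 1], [0, 0, 0, 0, 0, -10, 1], [0, 0, 0, 0, 0, -10, 1], [0, 0, 0, 0, 0, -10, 1]]

```text
time_s: 8.33
tool_pos: [0.5278, -0.2078, 0.1019]
tcp_rot: [3.135, 0.205, -0.0]
contact_force: [1.1, -0.3, -1.7]
width: 0.014
grasp_force: 30.0
```

Request:
play_rows:
  plan:
    - [[0, 0, 0, 0, 0, -1, 1], [0, 0, 0, 0, 0, -1.5, 1], [0, 0, 0, 0, 0, -1.5, 1], [0, 0, 0, 0, 0, -1.5, 1]]

```text
time_s: 8.67
tool_pos: [0.528, -0.2079, 0.1008]
tcp_rot: [3.135, 0.205, 0.001]
contact_force: [-0.7, 0.1, 1.5]
width: 0.0138
grasp_force: 30.0
```

Contact is starting at the predicted seated height. Pressing a little further.

Request:
play_rows:
  plan:
    - [[0, 0, 0, 0, 0, -0.7, 1], [0, 0, 0, 0, 0, -1, 1], [0, 0, 0, 0, 0, -1, 1], [0, 0, 0, 0, 0, -1, 1]]

```text
time_s: 9.0
tool_pos: [0.528, -0.2079, 0.1008]
tcp_rot: [3.134, 0.205, 0.001]
contact_force: [-1.1, 1.0, 7.6]
width: 0.0141
grasp_force: 30.0
```

```bash
python3 - <<'E'
from station import sensors
s=sensors.state(); print(s["tool_pos"].round(4),s["tcp_rot"].round(4),s["contact_force"].round(1),s["torque"].round(2))
E
```

```text
[ 0.528  -0.2079  0.1008] [3.1343e+00 2.0500e-01 1.4000e-03] [-1.1  1.   7.6] [ 0.1   0.43 -0.06]
```

Seated: z no longer drops while the force rises to 7.6 N. Now turning clockwise (negative z) about 43°, which allows for the play. I'll stop half-way to check.

Request:
play_rows:
  plan:
    - [[0, 0, -4, 0, 0, 0, 1], [0, 0, -8, 0, 0, 0, 1], [0, 0, -12, 0, 0, 0, 1], [0, 0, -16, 0, 0, 0, 1], [0, 0, -20, 0, 0, 0, 1], [0, 0, -20, 0, 0, 0, 1], [0, 0, -20, 0, 0, 0, 1]]

```text
time_s: 9.58
tool_pos: [0.5284, -0.208, 0.1008]
tcp_rot: [3.122, -0.343, 0.003]
contact_force: [-0.9, 0.6, 6.6]
width: 0.0139
grasp_force: 30.0
```

```bash
python3 - <<'E'
from station import sensors
s=sensors.state(); print(s["tool_pos"].round(4),s["tcp_rot"].round(4),s["contact_force"].round(1),s["torque"].round(2))
E
```

```text
[ 0.5284 -0.208   0.1008] [ 3.1223e+00 -3.4260e-01  2.7000e-03] [-0.9  0.6  6.6] [0.16 0.41 0.  ]
```

Request:
play_rows:
  plan:
    - [[0, 0, -4, 0, 0, 0, 1], [0, 0, -8, 0, 0, 0, 1], [0, 0, -12, 0, 0, 0, 1], [0, 0, -16, 0, 0, 0, 1], [0, 0, -20, 0, 0, 0, 1], [0, 0, -23, 0, 0, 0, 1], [0, 0, -23, 0, 0, 0, 1], [0, 0, -23, 0, 0, 0, 1], [0, 0, -23, 0, 0, 0, 1]]

```text
time_s: 10.33
tool_pos: [0.5287, -0.2079, 0.1008]
tcp_rot: [-2.992, 0.958, -0.004]
contact_force: [-0.3, 0.4, 5.9]
width: 0.0136
grasp_force: 30.0
```

```bash
python3 - <<'E'
from station import sensors, vision
from h import *
import pickle
s=sensors.state(); print(s["time_s"],s["tool_pos"].round(4),s["tcp_rot"].round(4),s["contact_force"].round(1),s["torque"].round(2),s["width"])
print("yaw",np.rad2deg(2*np.arctan2(s["tcp_rot"][1],s["tcp_rot"][0])))
d=vision.snapshot("wrist"); pickle.dump(d,open("w4.pkl","wb"))
P=cloud(d); z=P[...,2]; c=np.array([.529,-.2075]); Q=P[...,:2]-c; r=np.hypot(Q[...,0],Q[...,1]); a=np.rad2deg(np.arctan2(Q[...,1],Q[...,0]))
f=(z>.0785)&(z<.086)
t=f&(r>.0445)&(r<.052); print("tab",t.sum(),np.median(a[t]))
m=(r>.056)&(r<.066)&(z>.07)&(z<.079); print(np.histogram(a[m],np.arange(-180,181,6)))
for q in range(-90,60,30):
    w=f&(r>.03)&(r<.042)&(a>q)&(a<q+30); print(q,w.sum(),np.median(z[w]) if w.sum() else 0)
cv2.imwrite("pics/w4.png",cv2.resize(d["image"][60:300,120:440,::-1],(800,600)))
E
```

```text
10.3333 [ 0.5287 -0.2079  0.1008] [-2.9918  0.9583 -0.0039] [-0.3  0.4  5.9] [0.29 0.23 0.02] 0.013574309922931434
yaw 324.4791236403268
tab 268 -38.49619047624955
(array([  0,   0,   0,   0,   0,   0,   0,   0,   0,   0,   0,   0,   0,
         0,   0,   0,   0, 154, 122,   0,   0,   0,   0, 105, 125,  94,
         0,   0,   0,   0,  92,  49,   0,   0,   0,   0,   0,   0,   0,
         0,   0,   0,   0,   0,   0,   0,   0,   0,   0,   0,   0,   0,
         0,  42,  38,  49,   0,   0,   0,   0]), array([-180, -174, -168, -162, -156, -150, -144, -138, -132, -126, -120,
       -114, -108, -102,  -96,  -90,  -84,  -78,  -72,  -66,  -60,  -54,
        -48,  -42,  -36,  -30,  -24,  -18,  -12,   -6,    0,    6,   12,
         18,   24,   30,   36,   42,   48,   54,   60,   66,   72,   78,
         84,   90,   96,  102,  108,  114,  120,  126,  132,  138,  144,
        150,  156,  162,  168,  174,  180]))
-90 795 0.08129547261703765
-60 822 0.08127119569808998
-30 817 0.08134874721345517
0 722 0.08136455446925869
30 465 0.08136305888096707
```

View pics/w4.png

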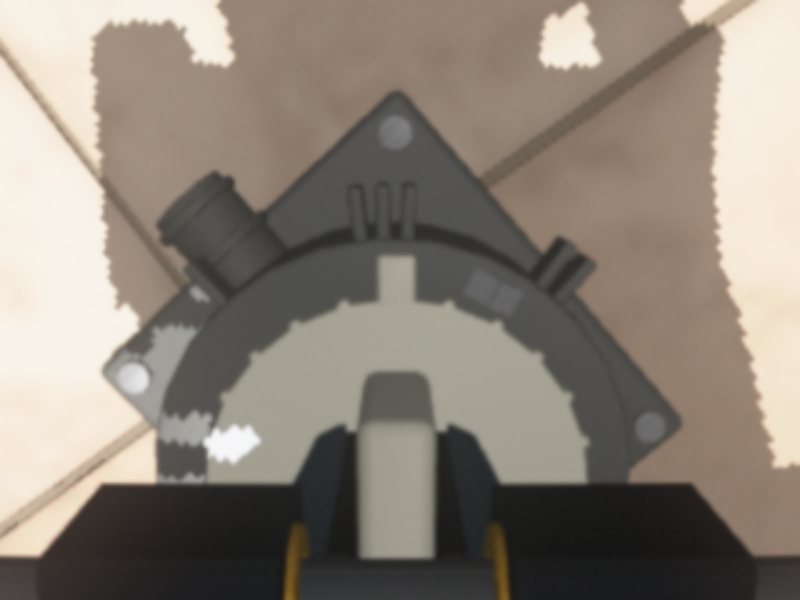

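The close view shows the flange flat on the collar (81.3 mm all round, which is the expected 80 plus the camera bias). The tab at (397,275) is 3–5° past the middle of the triple rib at (382,210), which covers the carrier's lag. The pawl at (495,290) is not touched. Grip and a 6 N push are held, so I'm handing in.

```bash
python3 -c "
from station import env
print(env.hand_in())"
```

```text
the job is handed in; nothing more can be done
None
```

I seated the white cap and turned it clockwise to the drain position, short of the lock pawl. I handed it in at about 10.4 s with the arm still gripping and pressing it down; no verdict came back, and the black ring's angle could only be inferred from the cap's turn (about 0.75 rad).

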